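Spread the lock nuts over the sorting tray

ROBOT

A 6-joint arm with a two-finger parallel gripper is mounted at the origin on the work surface. World frame = base frame: x ahead of the robot, y to its left, z up, the work surface at z = 0. Lengths are in m, angles in rad, forces in N, time in s.
With the tool pointing down it reaches from about 0.3 to 0.875 m from the base axis. Payload 6.4 kg.
Tool frame: the origin (TCP) lies at the very end of the fingers, on their centre line; the grasp point (between the pads) lies 19 mm behind it; z points along the fingers, y is the line along which they close (so a half turn about z gives the same grasp; the last joint's range is limited). The gripper opens to 85 mm and grips with 20 to 120 N. Pads are 22 mm wide; open, the fingers measure 114 mm over their backs; the gripper's body (76 mm by 85 mm) begins 54 mm behind the grasp point. The pads swing forward as they close: fully open they stand 13 mm farther back than shut.
Start: joints at [-1.374, 0.181, 1.607, -0, 1.354, -0.206], TCP at [0.225, -0.529, 0.231] pointing down, gripper open.
Joint ranges: [-2.99, 2.99], [-0.89, 2.07], [0.3, 2.58], [-1.14, 4.28], [0, 2.63], [-3.12, 3.12]. Speed limits (rad/s): [2.57, 2.57, 3.01, 3.14, 3.14, 3.14].

INTERFACE

Orientations are given as a unit quaternion [w, x, y, z].
In Python, from bench import ctrl gives the robot as it stands.
- The arm moves only by the tool advance, called after "Emit:" by a JSON object that holds its "api" and its "payload", one argument or row to a line. Schema: {"type":"object","properties":{"plan":{"type":"array","items":{"type":"array","items":{"type":"number"},"minItems":7,"maxItems":7},"minItems":1,"maxItems":10},"only":{"type":"string"},"quiet":{"type":"boolean"},"lines":{"type":"string"}},"required":["plan"],"additionalProperties":false}. plan is a list of rows, 1 to 10 of them, each of 7 numbers: dx, dy, dz in m, then a rotation vector rx, ry, rz in rad, then the opening from 0.0 (shut) to 1.0 (fully open); each row is the pose to reach, as a shift and turn from the pose commanded when the call began, along the tool's axes at that moment; what a row does not reach only later rows make up. A row lasts 1/8 s, in which the tool goes at most 0.0625 m and 0.188 rad, less where a joint would pass 70% of its speed; a pose out of reach is approached as far as the arm can. The fingers move at their own pace and stop on an object; the grip force is fixed at half the most. Time passes only in rows, so rows that do not move let the fingers close. The tool returns the time, the measured TCP pose, the force, the opening and the grip force at its end. only (a regular expression) keeps the lines of the reply that match it, lines (a string "A,B") keeps lines A to B, and quiet returns only ok. Input that does not fit is refused with a message, and nothing moves.
- ctrl.get_obs(): the state, without advancing time (a new reading comes with each control period).
- ctrl.camera(name): name is "side" or "top"; returns the picture (400x640x3 uint8, blue, green, red); there is no depth.
- ctrl.camera_params(name): a dict with "fovy" (degrees; the focal length in pixels is half the picture's height over the tangent of half this angle, whatever the lens; pixels are square), "cx", "cy" (the principal point, pixels), "view" (4x4, takes a point from world to camera coordinates). Camera axes: x right, y up, looking along -z (the intrinsics and any distortion apply to the point x, -y, -z); pixel columns grow to the right and rows downward; lengths in m; the calibration is good to about 2 mm. A picture is of the moment at which its call begins. camera_params takes no time and is no camera call.
- ctrl.hand_in(): hands the job in; it is judged then, once.
The state is a dict: "time_s": time; "q": joint angles; "dq": joint speeds; "joint_efforts": joint torques, N m; "eef_pos": TCP position; "eef_rot": TCP orientation; "wrist_force": force on the tool from outside, world axes, zero at the start; "torque": the same for the moment, N m; "opening": opening from 0.0 (shut) to 1.0 (fully open); "grasp_force": force on a finger pad.
Only numpy, scipy, OpenCV 4.12 (cv2) and the standard library are available. Lean on these libraries where they do the work, as an engineer would, in place of code of your own. Each camera call takes 0.05 s, during which the arm holds its last target. There are 200 camera calls.

TASK

Pick up the red shaker by its black grip and shake its six brass nuts out evenly over the white sorting tray: all six must lie in the tray, with at least two in each of its two bays. Do not handle the nuts with the gripper. Then set the empty red shaker back down upright on the green bench, let go of it, and leave the blue shaker where it is.

Things in the scene. Friction and masses are not known exactly. Their poses are not given: they have to be found in the camera images.
- shaker: the red shaker, loose, 0.2 kg: an open-topped plastic trough 170 mm long (its y), 66 mm wide (x), walls 40 mm high and 3 mm thick, floor 4 mm. A slot across the middle of its floor lets nuts fall out below; three nuts lie on either side of it, at y about +44 to +68 and -44 to -68 mm. Origin: centre of the underside, in mid-slot, z up. It looks the same turned half round.
- shaker_grip (a point): centre of the red shaker's black grip bar, 85 mm above its underside over the slot; axes as the shaker's. The bar is 66 mm along x, 20 mm thick along y, 24 mm high (73 to 97 mm up), with 30 mm of free room below it, above the walls. Close the fingers along y: the shaker can then be tipped end down firmly.
- shaker_slot (a point): middle of the red shaker's floor slot, at its underside: 44 mm in y by 60 mm in x. Carried level and gently the nuts stay put. With one end tipped down they slide from 15 to 23 degrees on; at about 35 degrees those of the raised half slide into the slot and fall out, while those of the lowered half wait at their end wall until it is tipped the other way.
- tray: the white plastic sorting tray, fixed to the bench: 170 mm (x) by 300 mm (y), 35 mm high, walls and floor 5 mm thick, open above. A rib along x at y = 0, 6 mm thick, rising to 17 mm above the bench, parts it into two bays of 160 (x) by 142 mm (y), centres at y = +74 and -74 mm. Origin: centre of the underside, z up.
- spare: the blue shaker, empty, not to be used: same shape, size, origin and axes as the red one. It stands beside the red one, on either side.
- nut1: one of six alike loose brass hexagon nuts, 19 mm across flats (22 mm across corners), 10 mm thick, 17 g; origin at the centre of its underside, z up. It starts on the red shaker's floor, as do the others.
- nut2: one of six alike loose brass hexagon nuts, 19 mm across flats (22 mm across corners), 10 mm thick, 17 g; origin at the centre of its underside, z up. It starts on the red shaker's floor.
- nut3: one of six alike loose brass hexagon nuts, 19 mm across flats (22 mm across corners), 10 mm thick, 17 g; origin at the centre of its underside, z up. It starts on the red shaker's floor.
- nut4: one of six alike loose brass hexagon nuts, 19 mm across flats (22 mm across corners), 10 mm thick, 17 g; origin at the centre of its underside, z up. It starts on the red shaker's floor.
- nut5: one of six alike loose brass hexagon nuts, 19 mm across flats (22 mm across corners), 10 mm thick, 17 g; origin at the centre of its underside, z up. It starts on the red shaker's floor.
- nut6: one of six alike loose brass hexagon nuts, 19 mm across flats (22 mm across corners), 10 mm thick, 17 g; origin at the centre of its underside, z up. It starts on the red shaker's floor.

How it is judged:
By the outcome, as a careful person would: the job done as asked, in the order asked, and still so for the second after the job is handed in, with the robot touching nothing.
It also fails if it takes over 58 s, if anything falls off the work surface, if the arm or the gripper's body presses on something with over 40 N, if the wrist force passes 120 N, or if a joint passes its speed limit or range.

## Working session

There is one attempt and no reset: what is moved stays moved. The work goes in short steps, Python scripts to look and compute and a tool call to move; the robot and the scene stay as the last step left them, time stands still between calls to the robot, and variables do not carry over. Pictures are saved under pics/ and viewed, at most 10 in all, crops included, and the job is handed in when it is done.

```bash
ls; mkdir -p pics
```

Run:
```python
from bench import ctrl
import cv2
for n in("side","top"):
    p=ctrl.camera_params(n);print(n,p)
    cv2.imwrite(f"pics/{n}0.png",ctrl.camera(n))
o=ctrl.get_obs();print(o["time_s"],o["eef_pos"],o["eef_rot"],o["opening"])
```

```text
bench.py
pics
side {'fovy': 46.42563594843726, 'cx': 320.01126699961907, 'cy': 197.78293110812388, 'view': array([[-0.79610585, -0.60515475, -0.00178857,  0.35187116],
       [ 0.37528119, -0.49601207,  0.78303004, -0.3201398 ],
       [-0.4747415 ,  0.62270359,  0.62198131, -0.92977346],
       [ 0.        ,  0.        ,  0.        ,  1.        ]])}
top {'fovy': 48.03573500710119, 'cx': 325.4247606070242, 'cy': 204.9152893292965, 'view': array([[ 0.02465422, -0.99946515, -0.02148465, -0.08419222],
       [ 0.99545488,  0.02256643,  0.09252208, -0.52794823],
       [-0.09198776, -0.02366806,  0.99547882, -1.15385516],
       [ 0.        ,  0.        ,  0.        ,  1.        ]])}
0.1 [ 0.22528881 -0.52850132  0.23050404] [-7.70445440e-04  9.79791912e-01  2.00018036e-01 -9.76204176e-06] 0.9960747891030917
```

View pics/top0.png

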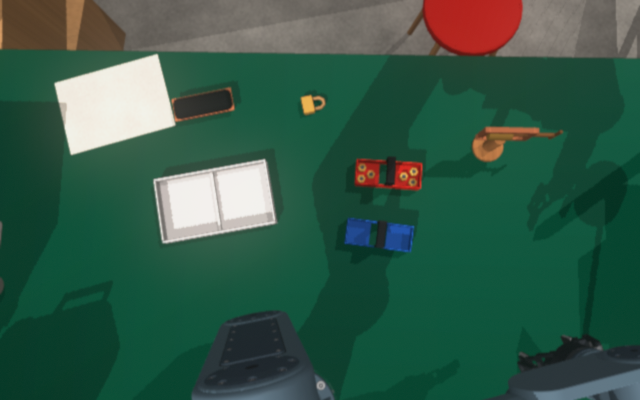

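View pics/side0.png

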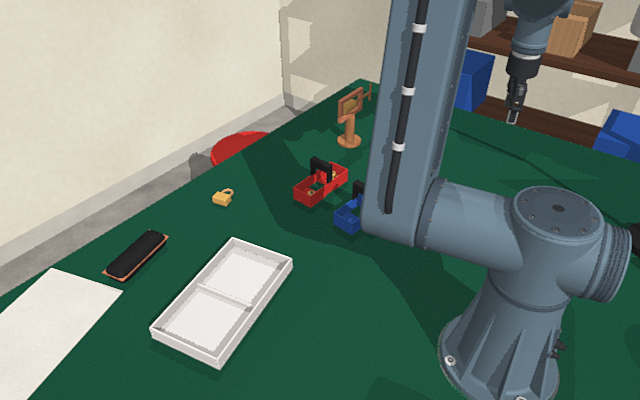

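The top view shows the red shaker at about (389,174) with three nuts at each end and its grip at (390,171). The blue shaker is at (380,235) and the tray at (215,201), with its rib near (217,200). In the side view the red grip is near (321,168) and the tray near (222,302).

Create h.py:
```python
import numpy as np,cv2
from bench import ctrl
def cam(n):
    p=ctrl.camera_params(n);f=200/np.tan(np.radians(p["fovy"]/2));V=p["view"]
    return p,f,V[:3,:3],-V[:3,:3].T@V[:3,3]
def ray(n,uv):
    p,f,R,c=cam(n);d=np.array([(uv[0]-p["cx"])/f,-(uv[1]-p["cy"])/f,-1])
    return c,R.T@d
def onz(n,uv,z):
    c,d=ray(n,uv);return c+d*(z-c[2])/d[2]
def tri(a,b):
    (c1,d1),(c2,d2)=ray("top",a),ray("side",b)
    s=np.linalg.lstsq(np.c_[d1,-d2],c2-c1,rcond=None)[0]
    p,q=c1+d1*s[0],c2+d2*s[1];return (p+q)/2,np.linalg.norm(p-q)
def proj(n,P):
    p,f,R,c=cam(n);x=R@(np.array(P)-c);return p["cx"]-f*x[0]/x[2],p["cy"]+f*x[1]/x[2]
def mask(im,col,box):
    h,s,v=[a.astype(int) for a in cv2.split(cv2.cvtColor(im,cv2.COLOR_BGR2HSV))]
    m={"red":((h<8)|(h>172))&(s>150)&(v>60),"blue":(abs(h-113)<13)&(s>130)&(v>50),
       "white":(s<60)&(v>90),"black":(v<48)&(s<140)}[col]
    o=np.zeros(m.shape,np.uint8);x0,y0,x1,y1=box;o[y0:y1,x0:x1]=m[y0:y1,x0:x1]*255;return o
def big(m):
    return max(cv2.findContours(m,cv2.RETR_EXTERNAL,cv2.CHAIN_APPROX_NONE)[0],key=cv2.contourArea)
def rect(n,pts,z):
    w=np.array([onz(n,q,z)[:2] for q in np.array(pts).reshape(-1,2)],np.float32)
    (c,s,a)=cv2.minAreaRect(w);
    if s[0]<s[1]: s=s[::-1];a+=90
    return np.round(c,4),np.round(s,4),round((a+90)%180-90,2)  # angle of long side from world x
```

Run:
```python
from h import *
t=cv2.imread("pics/top0.png");s=cv2.imread("pics/side0.png")
print(cam("top")[3],cam("side")[3])
for c,b,z in(("red",(340,150,440,200),.04),("blue",(330,205,430,260),.04),("white",(148,155,285,250),.035)):
    m=mask(t,c,b);print(c,*rect("top",cv2.findNonZero(m),z))
for c,b in(("black",(375,150,405,195)),):
    m=big(mask(t,c,b));print("grip",cv2.minAreaRect(m),rect("top",m,.097))
v=np.hstack([cv2.resize(t[145:265,330:450],None,fx=4,fy=4,interpolation=0)[:,:480],cv2.resize(s[140:240,285:365],None,fx=4,fy=4.8,interpolation=0)])
cv2.imwrite("pics/crop0.png",v)
```

```text
[ 0.42148378 -0.0995428   1.1956764 ] [-0.04113292  0.63311657  0.82961015]
red [ 0.6122 -0.2328] [0.173  0.0727] 87.68
blue [ 0.4552 -0.211 ] [0.1727 0.0683] 84.19Traceback (most recent call last):
  File "<stdin>", line 5, in <module>
  File "h.py", line 25, in rect
    w=np.array([onz(n,q,z)[:2] for q in np.array(pts).reshape(-1,2)],np.float32)
                ~~~^^^^^^^
  File "h.py", line 10, in onz
    c,d=ray(n,uv);return c+d*(z-c[2])/d[2]
        ~~~^^^^^^
  File "h.py", line 7, in ray
    p,f,R,c=cam(n);d=np.array([(uv[0]-p["cx"])/f,-(uv[1]-p["cy"])/f,-1])
            ~~~^^^
  File "h.py", line 4, in cam
    p=ctrl.camera_params(n);f=200/np.tan(np.radians(p["fovy"]/2));V=p["view"]
ValueError: time passes only in moves, steps and waits
```

```bash
sed -i 's/^def cam/import functools\n@functools.lru_cache\ndef cam/' h.py
```

Run:
```python
from h import *
t=cv2.imread("pics/top0.png");s=cv2.imread("pics/side0.png")
for c,b,z in(("red",(340,150,440,200),.04),("blue",(330,205,430,260),.04),("white",(148,155,285,250),.035)):
    m=mask(t,c,b);print(c,*rect("top",big(m) if c!="red" else cv2.findNonZero(m),z))
m=big(mask(t,"black",(375,150,405,195)));print("grip",cv2.minAreaRect(m),rect("top",m,.097))
v=np.hstack([cv2.resize(t[145:265,330:430],None,fx=4,fy=4,interpolation=0),cv2.resize(s[140:240,285:365],None,fx=4.8,fy=4.8,interpolation=0)])
cv2.imwrite("pics/crop0.png",v)
```

```text
red [ 0.6122 -0.2328] [0.173  0.0727] 87.68
blue [ 0.4499 -0.2611] [0.0715 0.0688] 83.17
white [0.5331 0.2189] [0.307 0.178] -78.45
grip ((390.0199279785156, 170.5216522216797), (8.992197036743164, 27.351268768310547), 2.38594388961792) (array([ 0.612 , -0.2308]), array([0.0685, 0.0222]), -1.65)
```

View pics/crop0.png

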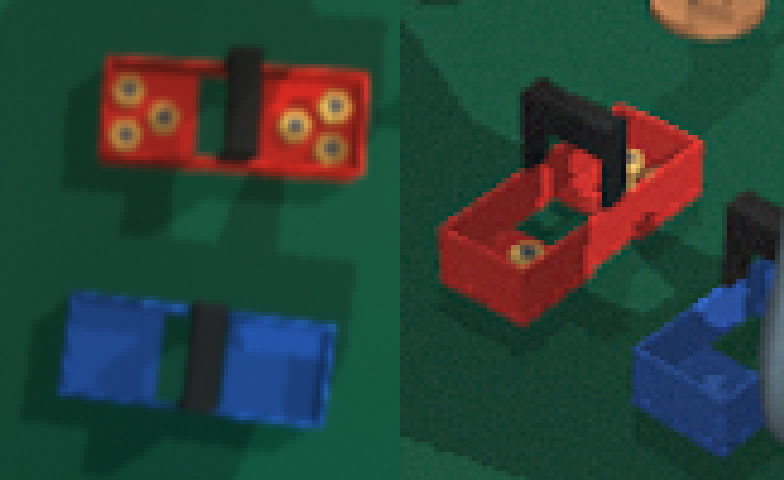

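The crop shows the grip's top face centred at side pixel ≈(321.5,160.8), with ends at (314,156.5) and (332,165). In the top view its centre is (390,170.5). Three nuts lie on each side of the slot.

Add to h.py:
```python
from scipy.spatial.transform import Rotation as Ro
def tgt(pos,xdir_deg):
    """shift/turn in tool axes to reach pos, tool down, tool x at this world angle"""
    o=ctrl.get_obs();w,x,y,z=o["eef_rot"];R=Ro.from_quat([x,y,z,w]);a=np.radians(xdir_deg)
    T=Ro.from_matrix(np.array([[np.cos(a),np.sin(a),0],[np.sin(a),-np.cos(a),0],[0,0,-1]]))
    print("t",o["time_s"],"d",np.round(R.inv().apply(np.array(pos)-o["eef_pos"]),4),"rot",np.round((R.inv()*T).as_rotvec(),4))
```

Run:
```python
from h import *
t=cv2.imread("pics/top0.png");s=cv2.imread("pics/side0.png")
print("grip top tri",tri((390,170.3),(321.5,160.8)))
m=mask(s,"black",(300,140,345,190));print("side grip top-left/right",cv2.boundingRect(big(m)))
# red rim corners from top & side
rt=cv2.approxPolyDP(cv2.convexHull(cv2.findNonZero(mask(t,"red",(340,150,440,200)))),3,True).reshape(-1,2)
rs=cv2.approxPolyDP(cv2.convexHull(cv2.findNonZero(mask(s,"red",(285,155,352,212)))),3,True).reshape(-1,2)
wt=cv2.approxPolyDP(cv2.convexHull(big(mask(t,"white",(148,155,285,250)))),5,True).reshape(-1,2)
ws=cv2.approxPolyDP(cv2.convexHull(big(mask(s,"white",(140,230,300,375)))),5,True).reshape(-1,2)
print(rt.tolist(),rs.tolist());print(wt.tolist(),ws.tolist())
for q in wt: print(q,np.round(onz("top",q,.035),4))
tgt([.612,-.2315,.2],-2)
```

```text
grip top tri (array([ 0.61159542, -0.23021226,  0.10159593]), np.float64(8.466486442834859e-05))
side grip top-left/right (310, 157, 22, 25)
[[422, 164], [418, 189], [355, 184], [357, 159]] [[347, 169], [347, 179], [310, 207], [293, 197], [295, 185], [329, 162]]
[[266, 160], [276, 223], [162, 242], [154, 178]] [[235, 237], [290, 257], [292, 268], [219, 370], [152, 338], [149, 326]]
[266 160] [0.6438 0.0872 0.035 ]
[276 223] [0.4787 0.0551 0.035 ]
[162 242] [0.4224 0.3503 0.035 ]
[154 178] [0.5897 0.3814 0.035 ]
t 0.1 d [ 0.4722 -0.1216  0.0308] rot [-0.0016  0.      0.4377]
```

Run:
```python
from h import *
for q,r in (((266,160),(235,237)),((276,223),(291,257)),((154,178),(149,326)),((357,159),(347,169)),((355,184),(295,185)),((422,164),(329,162))):
    print(q,r,"proj",np.round(proj("side",onz("top",q,.037)),1),tri(q,r))
c=np.mean([onz("top",q,.035)[:2] for q in((266,160),(276,223),(162,242),(154,178))],0);print(c)
```

```text
(266, 160) (235, 237) proj [234.2 235.2] (array([0.64345072, 0.08702223, 0.03110463]), np.float64(0.0026616765251398634))
(276, 223) (291, 257) proj [293.5 256.6] (array([0.48109504, 0.05679398, 0.03535165]), np.float64(0.005859095559025108))
(154, 178) (149, 326) proj [149.3 324.8] (array([0.58979192, 0.38170465, 0.03410428]), np.float64(5.5601032204765464e-05))
(357, 159) (347, 169) proj [293.4 187.7] (array([ 0.56937858, -0.17667141,  0.1398145 ]), np.float64(0.13441247456200212))
(355, 184) (295, 185) proj [311.  197.2] (array([ 0.59718233, -0.13194098,  0.08071927]), np.float64(0.0459013608607462))
(422, 164) (329, 162) proj [331.7 161.9] (array([ 0.64483909, -0.31871118,  0.03590012]), np.float64(0.008219592359826418))
[0.53364081 0.21849339]
```

Emit:
{"api": "advance", "payload": {
  "plan": [
    [0.06, -0.015, 0.004, 0, 0, 0.06, 1],
    [0.12, -0.03, 0.008, 0, 0, 0.12, 1],
    [0.18, -0.046, 0.012, 0, 0, 0.18, 1],
    [0.24, -0.062, 0.016, 0, 0, 0.24, 1],
    [0.3, -0.077, 0.02, 0, 0, 0.3, 1],
    [0.36, -0.093, 0.024, 0, 0, 0.36, 1],
    [0.42, -0.108, 0.027, 0, 0, 0.42, 1],
    [0.472, -0.122, 0.03, 0, 0, 0.438, 1],
    [0.472, -0.122, 0.03, 0, 0, 0.438, 1],
    [0.472, -0.122, 0.03, 0, 0, 0.438, 1]
  ]
}}

```text
time_s: 1.35
eef_pos: [0.6113, -0.2316, 0.2006]
eef_rot: [-0.0, 1.0, -0.017, -0.001]
wrist_force: [0.2, 0.4, 0.1]
opening: 1.001
grasp_force: 0.0
```

Emit:
{"api": "advance", "payload": {
  "plan": [
    [0, 0, 0.03, 0, 0, 0, 1],
    [0, 0, 0.07, 0, 0, 0, 1],
    [0, 0, 0.105, 0, 0, 0, 1],
    [0, 0, 0.125, 0, 0, 0, 1],
    [0, 0, 0.135, 0, 0, 0, 1],
    [0, 0, 0.135, 0, 0, 0, 1]
  ]
}}

```text
time_s: 2.1
eef_pos: [0.6117, -0.2322, 0.0665]
eef_rot: [0.0, 1.0, -0.018, 0.0]
wrist_force: [0.9, -0.6, 0.8]
opening: 1.0
grasp_force: 0.0
```

Run:
```python
from h import *
a=ctrl.camera("top");b=ctrl.camera("side")
cv2.imwrite("pics/g.png",np.hstack([cv2.resize(a[130:230,330:430],None,fx=4,fy=4),cv2.resize(b[110:210,285:385],None,fx=4,fy=4)]))
```

```text
(no output)
```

View pics/g.png

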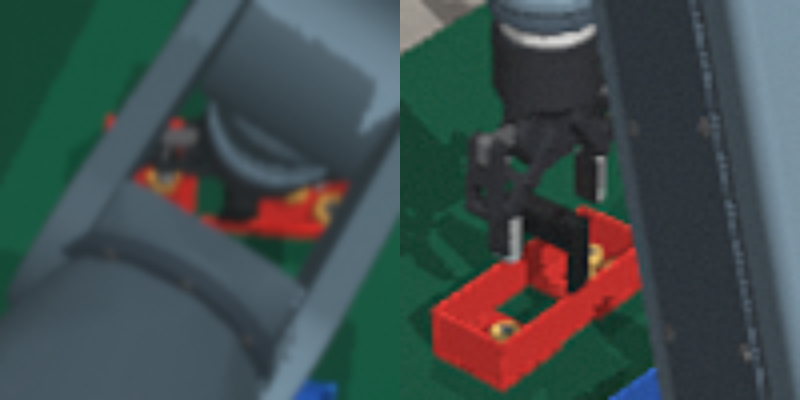

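In the side crop the fingers straddle the bar, with pads at about (510,240) and (597,175). Nothing is touching, so I close.

Emit:
{"api": "advance", "payload": {
  "plan": [
    [0, 0, 0, 0, 0, 0, 0.5],
    [0, 0, 0, 0, 0, 0, 0.3],
    [0, 0, 0, 0, 0, 0, 0.2],
    [0, 0, 0, 0, 0, 0, 0],
    [0, 0, 0, 0, 0, 0, 0],
    [0, 0, 0, 0, 0, 0, 0],
    [0, 0, 0, 0, 0, 0, 0],
    [0, 0, 0, 0, 0, 0, 0]
  ]
}}

```text
time_s: 3.2
eef_pos: [0.6121, -0.2318, 0.0667]
eef_rot: [0.0, 1.0, -0.018, 0.0]
wrist_force: [0.1, 0.0, 5.4]
opening: 0.225
grasp_force: 59.9
```

Emit:
{"api": "advance", "payload": {
  "plan": [
    [0, 0, -0.005, 0, 0, 0, 0],
    [0, 0, -0.015, 0, 0, 0, 0],
    [0, 0, -0.03, 0, 0, 0, 0],
    [0, 0, -0.05, 0, 0, 0, 0],
    [0, 0, -0.07, 0, 0, 0, 0],
    [0, 0, -0.085, 0, 0, 0, 0],
    [0, 0, -0.095, 0, 0, 0, 0],
    [0, 0, -0.1, 0, 0, 0, 0],
    [0, 0, -0.1, 0, 0, 0, 0]
  ]
}}

```text
time_s: 4.32
eef_pos: [0.6118, -0.2317, 0.1663]
eef_rot: [-0.0, 1.0, -0.018, -0.0]
wrist_force: [-0.6, 0.3, -3.1]
opening: 0.221
grasp_force: 58.8
```

```bash
python3 - <<'E'
from h import *
a=np.radians(11.5);u=np.array([-np.sin(a),np.cos(a)])
p=np.array([.533,.220])+u*.043
print(p);tgt([*p,.166],11.5)
E
```

```text
[0.52442718 0.26213676]
t 4.325 d [-1.047e-01 -4.905e-01  3.000e-04] rot [-0.      0.     -0.2359]
```

Emit:
{"api": "advance", "payload": {
  "plan": [
    [-0.001, -0.005, 0, 0, 0, 0, 0],
    [-0.004, -0.02, 0, 0, 0, -0.01, 0],
    [-0.01, -0.045, 0, 0, 0, -0.02, 0],
    [-0.017, -0.08, 0, 0, 0, -0.038, 0],
    [-0.026, -0.12, 0, 0, 0, -0.057, 0],
    [-0.034, -0.16, 0, 0, 0, -0.077, 0],
    [-0.043, -0.2, 0, 0, 0, -0.096, 0],
    [-0.048, -0.225, 0, 0, 0, -0.108, 0],
    [-0.051, -0.24, 0, 0, 0, -0.115, 0],
    [-0.052, -0.245, 0, 0, 0, -0.118, 0]
  ]
}}

```text
time_s: 5.58
eef_pos: [0.568, 0.0163, 0.1664]
eef_rot: [0.0, 0.999, 0.042, 0.0]
wrist_force: [-0.0, -0.4, -3.4]
opening: 0.224
grasp_force: 58.9
```

Run:
```python
from h import *
tgt([.5244,.2621,.166],11.5)
```

```text
t 5.575 d [-0.0227 -0.2486  0.0003] rot [ 0.     -0.     -0.1161]
```

Emit:
{"api": "advance", "payload": {
  "plan": [
    [0, -0.005, 0, 0, 0, 0, 0],
    [-0.002, -0.02, 0, 0, 0, -0.01, 0],
    [-0.004, -0.045, 0, 0, 0, -0.02, 0],
    [-0.007, -0.08, 0, 0, 0, -0.038, 0],
    [-0.011, -0.12, 0, 0, 0, -0.057, 0],
    [-0.015, -0.16, 0, 0, 0, -0.077, 0],
    [-0.018, -0.2, 0, 0, 0, -0.096, 0],
    [-0.021, -0.23, 0, 0, 0, -0.108, 0],
    [-0.022, -0.245, 0, 0, 0, -0.115, 0],
    [-0.023, -0.249, 0, 0, 0, -0.116, 0]
  ]
}}

```text
time_s: 6.82
eef_pos: [0.5248, 0.2616, 0.1662]
eef_rot: [0.0, 0.995, 0.1, -0.0]
wrist_force: [-0.0, 0.3, -3.6]
opening: 0.223
grasp_force: 59.0
```

Run:
```python
from h import *
tgt([.5244,.2621,.143],11.5)
a=ctrl.camera("side");cv2.imwrite("pics/c.png",a);t=ctrl.camera("top")
cv2.imwrite("pics/c.png",np.hstack([cv2.resize(a[150:400,100:350],(400,400)),cv2.resize(t[130:270,130:270],(400,400))]))
```

```text
t 6.825 d [-0.0003 -0.0006  0.0232] rot [ 0.0003  0.0002 -0.0011]
```

View pics/c.png

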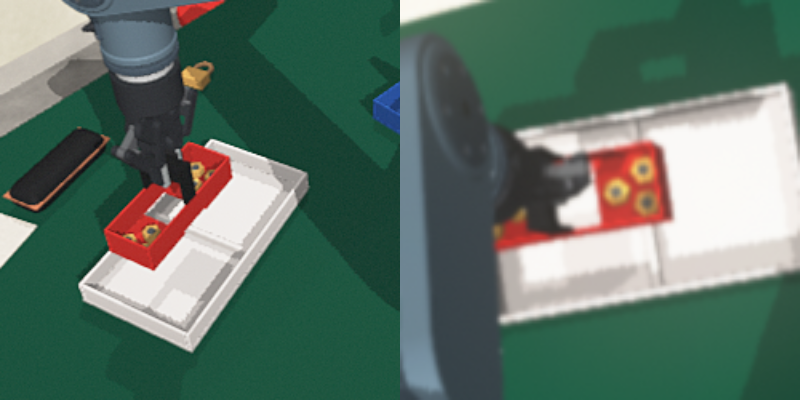

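Emit:
{"api": "advance", "payload": {
  "plan": [
    [0, 0, 0.008, 0.03, 0, 0, 0],
    [0, 0, 0.016, 0.1, 0, 0, 0],
    [0, 0, 0.023, 0.2, 0, 0, 0],
    [0, 0, 0.023, 0.3, 0, 0, 0],
    [0, 0, 0.023, 0.4, 0, 0, 0],
    [0, 0, 0.023, 0.5, 0, 0, 0],
    [0, 0, 0.023, 0.58, 0, 0, 0],
    [0, 0, 0.023, 0.64, 0, 0, 0],
    [0, 0, 0.023, 0.64, 0, 0, 0],
    [0, 0, 0.023, 0.64, 0, 0, 0]
  ]
}}

```text
time_s: 8.18
eef_pos: [0.5254, 0.2605, 0.1433]
eef_rot: [-0.312, 0.945, 0.094, -0.031]
wrist_force: [-0.8, 0.2, -2.6]
opening: 0.223
grasp_force: 59.7
```

Emit:
{"api": "advance", "payload": {
  "plan": [
    [0, 0, 0, 0, 0, 0, 0],
    [0, 0, 0, 0, 0, 0, 0],
    [0, 0, 0, 0, 0, 0, 0],
    [0, 0, 0, 0, 0, 0, 0]
  ]
}}

```text
time_s: 8.68
eef_pos: [0.5249, 0.2614, 0.1434]
eef_rot: [-0.313, 0.945, 0.094, -0.031]
wrist_force: [-0.8, -0.3, -1.9]
opening: 0.226
grasp_force: 59.7
```

Run:
```python
from h import *
a=ctrl.camera("side");t=ctrl.camera("top")
cv2.imwrite("pics/d.png",np.hstack([cv2.resize(a[150:400,100:350],(400,400)),cv2.resize(t[130:270,130:270],(400,400))]))
```

```text
(no output)
```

View pics/d.png

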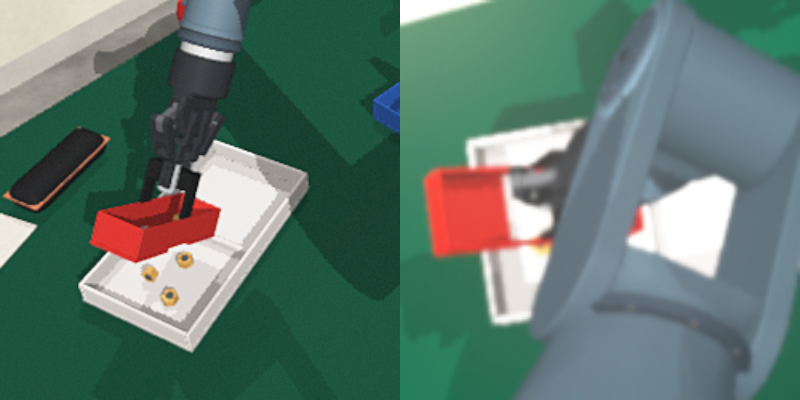

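Three nuts lie in the +y bay, at about (150,272), (185,260) and (170,296) in the side crop, and the raised half is empty. Next I level the shaker and do the other bay.

Emit:
{"api": "advance", "payload": {
  "plan": [
    [0, 0, 0, -0.04, 0, 0, 0],
    [0, 0, 0, -0.12, 0, 0, 0],
    [0, 0, 0, -0.22, 0, 0, 0],
    [0, 0, 0, -0.32, 0, 0, 0],
    [0, 0, 0, -0.42, 0, 0, 0],
    [0, 0, 0, -0.52, 0, 0, 0],
    [0, 0, 0, -0.6, 0, 0, 0],
    [0, 0, 0, -0.64, 0, 0, 0],
    [0, 0, 0, -0.64, 0, 0, 0]
  ]
}}

```text
time_s: 9.9
eef_pos: [0.5245, 0.2624, 0.1436]
eef_rot: [-0.0, 0.995, 0.1, 0.0]
wrist_force: [-0.2, -0.1, -2.4]
opening: 0.227
grasp_force: 59.6
```

Run:
```python
from h import *
a=np.radians(11.5);u=np.array([-np.sin(a),np.cos(a)])
p=np.array([.533,.220])-u*.043
print(p);tgt([*p,.143],11.5)
```

```text
[0.54157282 0.17786324]
t 9.9 d [-0.0001  0.0863  0.0006] rot [-0.0002 -0.0006 -0.0003]
```

Emit:
{"api": "advance", "payload": {
  "plan": [
    [0, 0.005, 0, 0, 0, 0, 0],
    [0, 0.016, 0, 0, 0, 0, 0],
    [0, 0.033, 0, 0, 0, 0, 0],
    [0, 0.053, 0, 0, 0, 0, 0],
    [0, 0.07, 0, 0, 0, 0, 0],
    [0, 0.081, 0, 0, 0, 0, 0],
    [0, 0.086, 0, 0, 0, 0, 0],
    [0, 0.086, 0, 0, 0, 0, 0]
  ]
}}

```text
time_s: 10.9
eef_pos: [0.542, 0.1767, 0.1433]
eef_rot: [-0.0, 0.995, 0.099, 0.0]
wrist_force: [0.1, 0.8, -2.4]
opening: 0.225
grasp_force: 59.6
```

Emit:
{"api": "advance", "payload": {
  "plan": [
    [0, 0, 0, -0.03, 0, 0, 0],
    [0, 0, 0, -0.1, 0, 0, 0],
    [0, 0, 0, -0.2, 0, 0, 0],
    [0, 0, 0, -0.3, 0, 0, 0],
    [0, 0, 0, -0.4, 0, 0, 0],
    [0, 0, 0, -0.5, 0, 0, 0],
    [0, 0, 0, -0.58, 0, 0, 0],
    [0, 0, 0, -0.64, 0, 0, 0],
    [0, 0, 0, -0.64, 0, 0, 0],
    [0, 0, 0, -0.64, 0, 0, 0]
  ]
}}

```text
time_s: 12.15
eef_pos: [0.5421, 0.1775, 0.1434]
eef_rot: [0.312, 0.945, 0.094, 0.032]
wrist_force: [0.5, -0.2, -2.1]
opening: 0.223
grasp_force: 59.8
```

Emit:
{"api": "advance", "payload": {
  "plan": [
    [0, 0, 0, 0, 0, 0, 0],
    [0, 0, 0, 0, 0, 0, 0],
    [0, 0, 0, 0, 0, 0, 0],
    [0, 0, 0, 0, 0, 0, 0]
  ]
}}

```text
time_s: 12.65
eef_pos: [0.542, 0.1767, 0.1434]
eef_rot: [0.313, 0.945, 0.094, 0.031]
wrist_force: [0.7, -1.0, -1.6]
opening: 0.222
grasp_force: 59.8
```

Run:
```python
from h import *
a=ctrl.camera("side");t=ctrl.camera("top")
cv2.imwrite("pics/e.png",np.hstack([cv2.resize(a[150:400,100:350],(400,400)),cv2.resize(t[130:270,130:270],(400,400))]))
```

```text
(no output)
```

View pics/e.png

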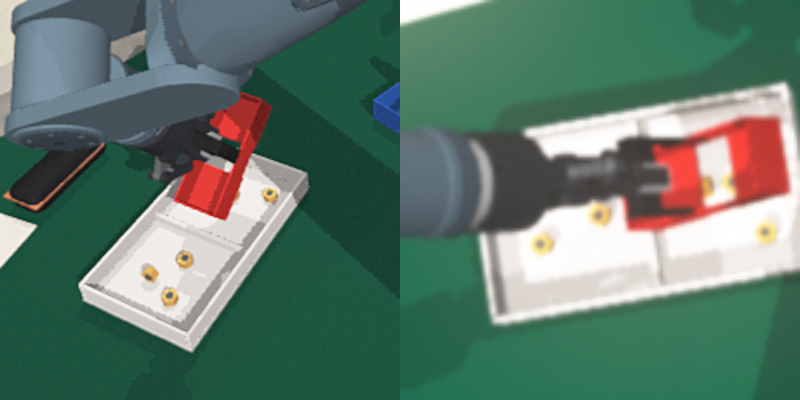

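Three nuts are in the +y bay. In the −y bay one is at (765,232) in the top crop and two show through the slot at (707,185) and (728,185). I level, lift and check that they are in the tray.

Emit:
{"api": "advance", "payload": {
  "plan": [
    [0, 0, 0, 0.04, 0, 0, 0],
    [0, 0, 0, 0.12, 0, 0, 0],
    [0, 0, 0, 0.22, 0, 0, 0],
    [0, 0, 0, 0.32, 0, 0, 0],
    [0, 0, 0, 0.42, 0, 0, 0],
    [0, 0, 0, 0.52, 0, 0, 0],
    [0, 0, 0, 0.6, 0, 0, 0],
    [0, 0, 0, 0.64, 0, 0, 0],
    [0, 0, 0, 0.64, 0, 0, 0]
  ]
}}

```text
time_s: 13.88
eef_pos: [0.5424, 0.1758, 0.1438]
eef_rot: [0.0, 0.995, 0.098, 0.001]
wrist_force: [-0.5, -0.5, -2.2]
opening: 0.227
grasp_force: 59.8
```

Emit:
{"api": "advance", "payload": {
  "plan": [
    [0, 0.005, -0.005, 0, 0, 0, 0],
    [0, 0.02, -0.015, 0, 0, 0, 0],
    [0, 0.045, -0.02, 0, 0, 0, 0],
    [0, 0.08, -0.023, 0, 0, 0, 0],
    [0, 0.12, -0.023, 0, 0, 0, 0],
    [0, 0.16, -0.023, 0, 0, 0, 0],
    [0, 0.195, -0.023, 0, 0, 0, 0],
    [0, 0.22, -0.023, 0, 0, 0, 0],
    [0, 0.235, -0.023, 0, 0, 0, 0],
    [0, 0.24, -0.023, 0, 0, 0, 0]
  ]
}}

```text
time_s: 15.12
eef_pos: [0.5895, -0.0592, 0.1666]
eef_rot: [0.0, 0.995, 0.099, 0.0]
wrist_force: [0.3, 0.1, -3.3]
opening: 0.218
grasp_force: 59.8
```

Run:
```python
from h import *
a=ctrl.camera("side");t=ctrl.camera("top")
cv2.imwrite("pics/f.png",np.hstack([cv2.resize(a[120:370,130:380],(400,400)),cv2.resize(t[110:270,145:415],(675,400))[:,:400]]))
tgt([.612,-.2317,.166],-2)
```

```text
t 15.225 d [-0.012   0.1744  0.0004] rot [-1.000e-04  0.000e+00  2.337e-01]
```

View pics/f.png

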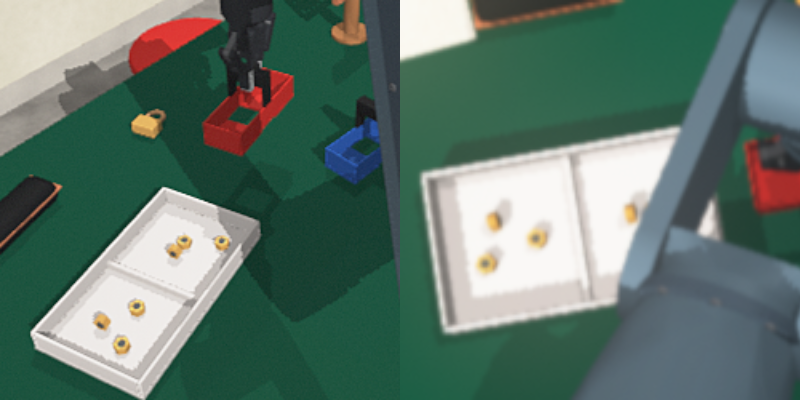

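All six nuts are in the tray, three per bay. In the side crop they are at (102,320), (137,307), (122,344) and at (175,251), (184,241), (222,242). The shaker is empty, so I put it back where it stood.

Emit:
{"api": "advance", "payload": {
  "plan": [
    [0, 0.005, 0, 0, 0, 0.01, 0],
    [-0.001, 0.02, 0, 0, 0, 0.04, 0],
    [-0.003, 0.045, 0, 0, 0, 0.08, 0],
    [-0.005, 0.075, 0, 0, 0, 0.12, 0],
    [-0.008, 0.11, 0, 0, 0, 0.16, 0],
    [-0.01, 0.14, 0, 0, 0, 0.2, 0],
    [-0.011, 0.16, 0, 0, 0, 0.225, 0],
    [-0.012, 0.172, 0, 0, 0, 0.234, 0],
    [-0.012, 0.174, 0, 0, 0, 0.234, 0],
    [-0.012, 0.174, 0, 0, 0, 0.234, 0]
  ]
}}

```text
time_s: 16.48
eef_pos: [0.6119, -0.2306, 0.1662]
eef_rot: [-0.0, 1.0, -0.017, -0.0]
wrist_force: [-0.6, -0.0, -1.5]
opening: 0.223
grasp_force: 59.8
```

Emit:
{"api": "advance", "payload": {
  "plan": [
    [0, 0, 0.01, 0, 0, 0, 0],
    [0, 0, 0.03, 0, 0, 0, 0],
    [0, 0, 0.055, 0, 0, 0, 0],
    [0, 0, 0.075, 0, 0, 0, 0],
    [0, 0, 0.088, 0, 0, 0, 0],
    [0, 0, 0.094, 0, 0, 0, 0],
    [0, 0, 0.097, 0, 0, 0, 0],
    [0, 0, 0.098, 0, 0, 0, 0],
    [0, 0, 0.098, 0, 0, 0, 0]
  ]
}}

```text
time_s: 17.6
eef_pos: [0.6123, -0.2315, 0.0689]
eef_rot: [0.0, 1.0, -0.018, 0.0]
wrist_force: [0.7, 0.3, -1.1]
opening: 0.224
grasp_force: 59.8
```

Emit:
{"api": "advance", "payload": {
  "plan": [
    [0, 0, 0.001, 0, 0, 0, 0],
    [0, 0, 0.002, 0, 0, 0, 0],
    [0, 0, 0.002, 0, 0, 0, 0],
    [0, 0, 0.002, 0, 0, 0, 0]
  ]
}}

```text
time_s: 18.1
eef_pos: [0.6121, -0.2314, 0.0667]
eef_rot: [0.0, 1.0, -0.018, 0.0]
wrist_force: [-0.5, 0.9, 1.8]
opening: 0.222
grasp_force: 60.2
```

Contact with the bench: the wrist force has turned upward. I release and withdraw.

Emit:
{"api": "advance", "payload": {
  "plan": [
    [0, 0, 0, 0, 0, 0, 0.3],
    [0, 0, 0, 0, 0, 0, 0.5],
    [0, 0, 0, 0, 0, 0, 0.8],
    [0, 0, 0, 0, 0, 0, 1],
    [0, 0, 0, 0, 0, 0, 1],
    [0, 0, 0, 0, 0, 0, 1],
    [0, 0, 0, 0, 0, 0, 1]
  ]
}}

```text
time_s: 18.98
eef_pos: [0.6119, -0.2313, 0.0663]
eef_rot: [-0.0, 1.0, -0.018, -0.0]
wrist_force: [-0.4, -0.1, 0.1]
opening: 1.0
grasp_force: 0.0
```

Emit:
{"api": "advance", "payload": {
  "plan": [
    [0, 0, -0.01, 0, 0, 0, 1],
    [0, 0, -0.03, 0, 0, 0, 1],
    [0, 0, -0.07, 0, 0, 0, 1],
    [0, 0, -0.11, 0, 0, 0, 1],
    [0, 0, -0.15, 0, 0, 0, 1],
    [-0.05, 0.03, -0.17, 0, 0, 0, 1],
    [-0.1, 0.06, -0.17, 0, 0, 0, 1],
    [-0.15, 0.09, -0.17, 0, 0, 0, 1],
    [-0.2, 0.12, -0.17, 0, 0, 0, 1],
    [-0.25, 0.15, -0.17, 0, 0, 0, 1]
  ]
}}

```text
time_s: 20.23
eef_pos: [0.3554, -0.3734, 0.2384]
eef_rot: [0.001, 1.0, -0.017, 0.001]
wrist_force: [0.9, -1.4, -0.6]
opening: 1.005
grasp_force: 0.0
```

Emit:
{"api": "advance", "payload": {
  "plan": [
    [0, 0.05, 0, 0, 0, 0, 1],
    [0, 0.08, 0, 0, 0, 0, 1],
    [0, 0.08, 0, 0, 0, 0, 1],
    [0, 0.08, 0, 0, 0, 0, 1]
  ]
}}

```text
time_s: 20.72
eef_pos: [0.3541, -0.4519, 0.2371]
eef_rot: [0.0, 1.0, -0.018, 0.0]
wrist_force: [-0.6, 0.2, -0.4]
opening: 0.999
grasp_force: 0.0
```

Run:
```python
from h import *
a=ctrl.camera("side");t=ctrl.camera("top")
cv2.imwrite("pics/z.png",np.hstack([cv2.resize(a[130:380,140:390],(400,400)),cv2.resize(t[110:270,145:435],(400,221),interpolation=3)[:,:] if 0 else cv2.copyMakeBorder(cv2.resize(t[110:270,145:435],(400,221)),0,179,0,0,0)]))
for c,b in(("red",(340,150,440,200)),("blue",(330,205,430,260))):
    print(c,*rect("top",cv2.findNonZero(mask(t,c,b)),.04))
```

```text
red [ 0.6129 -0.2313] [0.173  0.0728] 87.63
blue [ 0.4555 -0.2108] [0.1729 0.0685] 83.81
```

View pics/z.png

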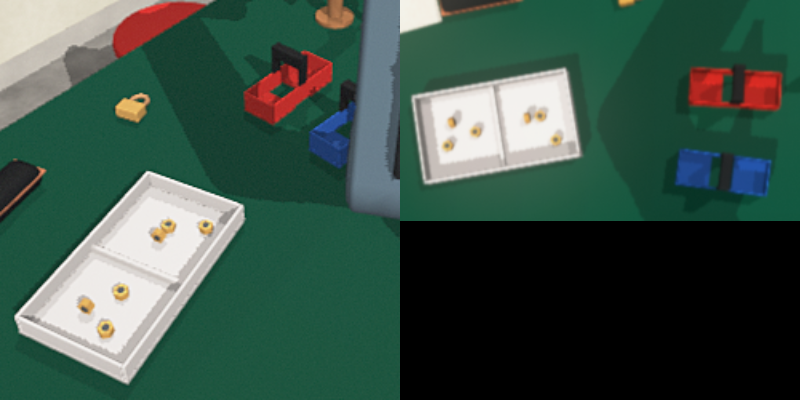

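Both views show three nuts in each bay. In the top crop the left bay holds (453,122), (476,131) and (448,146), and the right bay (528,117), (541,115) and (556,140). The red shaker stands upright, empty and free at (735,88), and the blue one is unmoved at (723,172).

```bash
python3 -c "
from bench import ctrl
print(ctrl.hand_in())"
```

```text
the job is handed in; nothing more can be done
None
```

The job is handed in: all six nuts are in the tray, three in each bay; the empty red shaker stands upright and released on the bench, and the blue shaker was left where it was (20.7 s of the 58 s used).

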